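# Shut the stovetop smoker and set its vent

## Robot

A 6-joint arm with a two-finger parallel gripper is mounted at the origin on a cart in front of the work surface, level with it; the furniture and walls round the work are solid. World frame = base frame: x ahead of the robot, y to its left, z up, the work surface at z = 0. Lengths are in m, angles in degrees, forces in N, time in s.
With the tool pointing down it reaches from about 0.3 to 0.75 m from the base axis. Payload 8.5 kg.
Tool frame: the origin (TCP) lies midway between the tips of the shut fingers; the grasp point (between the pads) lies 19 mm behind it; z points along the fingers, y is the line along which they close (so a half turn about z gives the same grasp; the last joint's range is limited). The gripper opens to 85 mm and grips with 20 to 120 N. Pads are 22 mm wide; open, the fingers measure 114 mm over their backs; the gripper's body (76 mm by 85 mm) begins 54 mm behind the grasp point. The pads swing forward as they close: fully open they stand 13 mm farther back than shut.
Start: joints at [52.007, 21.807, 74.336, -0, 83.858, -12.336], TCP at [0.238, 0.496, 0.231] pointing down, gripper open.
Joint ranges: [-178.18, 178.18], [-50.72, 133.34], [12.68, 142.11], [-81.47, 261.47], [9.98, 163.14], [-165.26, 165.26]. Speed limits (degrees/s): [136.94, 136.94, 180, 180, 180, 180].

## Interface

Orientations are given as a 3x3 rotation matrix whose columns are the frame's x, y, z axes.
In Python, from rig import env, get_image, close_job gives the robot as it stands.
- The arm moves only by the tool step_arm, never from a script. Its argument "targets" is a list of rows, each a list of 2 entries, a list of its own where there are three numbers: the shift along the tool's x, y, z as a fraction of full scale, then the turn, a rotation vector about the tool's x, y, z as a fraction of full scale. In form: [[[x, y, z], [wx, wy, wz]], ...]. A call has 1 to 10 rows; each row is the pose to reach, as a shift and turn from the pose commanded when the call began, along the tool's axes at that moment; what a row does not reach only later rows make up. Full scale, the value 1, is 0.3 m for a shift and 45 degrees for a turn. A row lasts 1/12 s, in which the tool goes at most 41.7 mm and 7.16 degrees, less where a joint would pass 70% of its speed; a pose out of reach is approached as far as the arm can. A call with a number of a shift or a turn outside -1 to 1 is refused whole. A call with a gripper value outside its range is refused whole. "jaw" is the finger opening in mm, from 0 to 85.4, set as the call begins (left out, the last holds). The fingers move at their own pace and stop on an object; "grip_force" is the grip in N (left out, the last holds). Time passes only in rows, so rows that repeat a pose let the fingers close. It gives the time, the measured TCP pose, the force, the opening and the grip force at its end, in the units of the state.
- env.observe(): the state, without advancing time (a new reading comes with each control period).
- get_image(name): name is "scene" or "side" or "wrist"; returns a dict with "img" (384x512x3 uint8, red, green, blue), "z_map" (384x512 float32, m along the optical axis (not along the pixel's ray), 0 where there is no reading), "intrinsics" (3x3 intrinsics, pixels), "rvec" (rotation vector, rad) and "tvec" (3), from world to camera coordinates, as OpenCV has them. Camera axes: x right, y down, z forward; pixel columns grow to the right and rows downward; lengths in m; the calibration is good to about 2 mm. A picture is of the moment at which its call begins.
- close_job(): hands the job in; it is judged then, once.
The state is a dict: "time_s": time; "q": joint angles; "qvel": joint speeds; "joint_efforts": joint torques, N m; "position": TCP position; "tool_rot": TCP orientation; "ft_force": force on the tool from outside, world axes, zero at the start; "wrist_torque": the same for the moment, N m; "grip_width": finger opening in m; "gripper_force": force on a finger pad.
Only numpy, scipy, OpenCV 4.12 (cv2) and the standard library are available. Lean on these libraries where they do the work, as an engineer would, in place of code of your own. Each camera call takes 0.05 s, during which the arm holds its last target. There are 200 camera calls.

## Task

The sausages are in the stovetop smoker: draw its flat sliding lid forward until it is fully shut against the front rim, and set the vent lever on the deck behind it to half open, at the middle one of its three marks. The lid has no handle, so press down on its top and drag it by friction, but lightly, as the thin sheet dents. Leave the tray with its things and the red-capped spice jar where they stand.

Things in the scene. Friction and masses are not known exactly. Their poses are not given: they have to be found in the camera images.
- smoker: stainless box, 300 (x) x 200 (y) x 85 mm high, firm on a burner grate. Origin: centre of underside, 30 mm above the stove top; front at -x. On top the sliding lid (x -141 to +20 mm), behind it a fixed deck (x +20 to +150 mm, upper face 85 mm above origin). Guides 10 mm wide, flush with the deck, along both sides of the lid. Wire loops stand out 27 mm at both sides. Sausages inside.
- lid (a joint): travel of the lid in m: 0 = fully shut against the front rim (hard stop), growing as it runs back (+x of the smoker) under the deck, at most 0.110. Smooth flat sheet 171 x 190 mm, 2 mm thick, no handle, held in guides so that it only slides along the smoker's x. Stays where left; about 1.2 N along x moves it, however hard it is pressed. Over 60 N dents it.
- lid_front (a point): middle of the lid's front edge, on its upper face, 81 mm above the smoker's underside (4 mm below deck and guides, flush with the front rim). Moves with the lid; at x = -141 mm, y = 0 of the smoker when shut. The visible lid reaches from here back (+x of the smoker) to the deck's edge.
- vent (a joint): angle of the vent lever in rad about the vertical axis at vent_pivot, growing counter-clockwise seen from above: 0 = shut (small dot; lever to the smoker's front and +y), 0.6 = half open (middle-sized dot; lever straight to the front, -x), 1.2 = fully open (large dot; front and -y). Stops at 0 and 1.2. Friction pivot: stays where left; about 1 N at the knob turns it.
- vent_knob (a point): centre of the top of the small black knob that stands upright at the end of the vent lever, 55 mm from the pivot; round, 15 mm across at its widest, free to hold between 12 and 32 mm above the deck; the top is 32 mm above the deck. Turns with the lever.
- vent_pivot (a point): pivot of the vent lever, on the deck's upper face, at x = +98 mm, y = 0 of the smoker. Its hub is 9 mm high.
- tray: worn brown baking tray, 271 x 361 x 23 mm, lying on the other burner grate; origin: centre of its underside. Leave it.
- tin: food tin, 75 mm across, 58 mm high, standing on the tray; origin: centre of its underside. Leave it.
- brush: pastry brush with black handle, 172 mm long, 17 mm high, lying on the tray; origin: centre of its underside. Leave it.
- white_jar: white spice jar, 47 mm across, 98 mm high, standing on the tray; origin: centre of its underside. Leave it.
- spice_jar: spice jar with red cap, 45 mm across, 106 mm high, in the middle of the stove top; origin: centre of its underside. Leave it.

How it is judged:
By the outcome, as a careful person would: the job done as asked, in the order asked, and still so for the second after the job is handed in, with the robot touching nothing.
It also fails if it takes over 45 s, if anything falls off the work surface, if the arm or the gripper's body presses on something with over 40 N, if the wrist force passes 120 N, or if a joint passes its speed limit or range.

## Working session

There is one attempt and no reset: what is moved stays moved. The work goes in short steps, Python scripts to look and compute and a tool call to move; the robot and the scene stay as the last step left them, time stands still between calls to the robot, and variables do not carry over. Pictures are saved under pics/ and viewed, at most 10 in all, crops included, and the job is handed in when it is done.

Besides the shell and the picture viewer there is one more tool, called after "Emit:" as name([rows], argument=value, ...), one row to a line, values as JSON. step_arm: Moves the arm, as the interface text tells. Its arguments: {"type":"object","properties":{"targets":{"type":"array","items":{"type":"array"}},"jaw":{"type":"number"},"grip_force":{"type":"number"}},"required":["targets"]}

```bash
mkdir -p pics; cat > h.py <<'E'
import numpy as np, cv2
from rig import env, get_image, close_job
def shot(n,f=None):
    d=get_image(n); R=cv2.Rodrigues(np.array(d["rvec"],float))[0]; t=np.array(d["tvec"],float).ravel()
    d["R"],d["t"]=R,t
    if f: cv2.imwrite("pics/"+f,d["img"][...,::-1])
    return d
def world(d):
    z=d["z_map"]; v,u=np.mgrid[:z.shape[0],:z.shape[1]]; K=np.array(d["intrinsics"])
    c=np.stack([(u-K[0,2])/K[0,0]*z,(v-K[1,2])/K[1,1]*z,z],-1)
    w=(c-d["t"])@d["R"]; w[z==0]=np.nan; return w
def ray(d,u,v,h):
    K=np.array(d["intrinsics"]); r=d["R"].T@np.linalg.solve(K,[u,v,1]); c=-d["R"].T@d["t"]
    return c+r*(h-c[2])/r[2]
E
python3 - <<'E'
from h import *
for n in("scene","side","wrist"):
    d=shot(n,n+"0.png"); print(n,-d["R"].T@d["t"]); np.save(n+"0w.npy",world(d))
s=env.observe();print(s["time_s"],s["position"],s["tool_rot"],s["ft_force"])
a=[cv2.imread(f"pics/{n}0.png") for n in("scene","side")]
E
```

```text
scene [-0.03529523 -0.48619409  0.95744947]
side [ 0.45303809 -0.89623019  0.47339728]
wrist [0.17682539 0.52544963 0.37319293]
0.15 [0.23799686 0.49559309 0.23086435] [[-9.01421687e-01  4.32941673e-01 -6.70712060e-04]
 [ 4.32942134e-01  9.01421287e-01 -8.78537452e-04]
 [ 2.24238654e-04 -1.08231222e-03 -9.99999389e-01]] [0.56973465 1.27920818 0.12802908]
```

View pics/scene0.png

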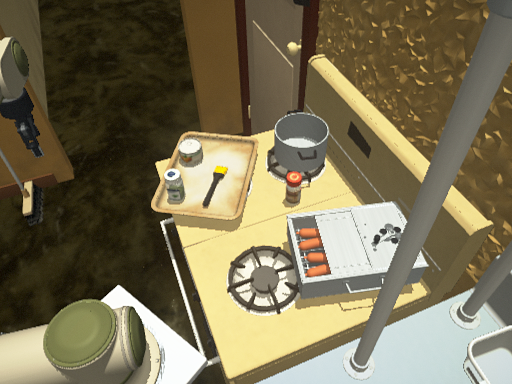

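View pics/side0.png

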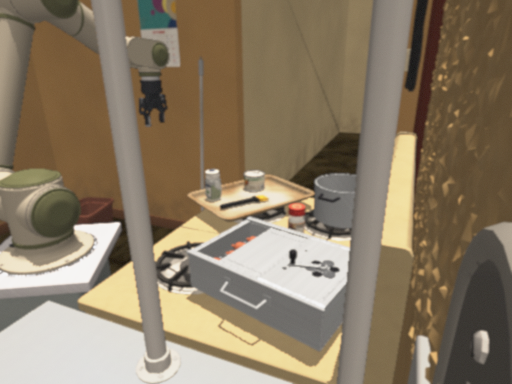

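The scene view shows the smoker at about (355,250), with the sausages exposed at its front around (312,252) and the vent near (387,235). The spice jar is at (293,187) and the tray at (205,175). The side view shows the knob at about (292,255). Next I'll zoom in and measure the deck.

```bash
python3 - <<'E'
from h import *
a=cv2.imread("pics/scene0.png")[190:305,275:435]; b=cv2.imread("pics/side0.png")[215:345,180:360]
a=cv2.resize(a,(640,460),interpolation=cv2.INTER_CUBIC)
b=cv2.resize(b,(720,520),interpolation=cv2.INTER_CUBIC)
cv2.imwrite("pics/a.png",a);cv2.imwrite("pics/b.png",b)
for n in("scene","side"):
    w=np.load(n+"0w.npy"); 
    roi=(w[...,0]>.3)&(w[...,0]<.85)&(w[...,1]>-.45)&(w[...,1]<.05)
    h,e=np.histogram(w[roi][:,2],bins=np.arange(.09,.16,.002)); print(n,[(round(float(x),3),int(k)) for x,k in zip(e,h) if k>20])
    m=roi&(w[...,2]>.105)&(w[...,2]<.122)
    k,l,s,_=cv2.connectedComponentsWithStats(m.astype(np.uint8)); i=1+np.argmax(s[1:,4])
    p=w[l==i]; r=cv2.minAreaRect((p[:,:2]*1000).astype(np.float32)); print(r, cv2.boxPoints(r).round(0).tolist())
    A=np.c_[p[:,:2],np.ones(len(p))]; print(np.median(p[:,2]))
    q=roi&(w[...,2]>.135)&(w[...,2]<.16)&(w[...,0]>.5)
    v,u=np.nonzero(q); print([(int(x),int(y),w[y,x].round(3).tolist()) for x,y in zip(u,v)][:25])
E
```

```text
scene [(0.09, 116), (0.092, 123), (0.094, 90), (0.096, 118), (0.098, 102), (0.1, 105), (0.102, 111), (0.104, 165), (0.106, 196), (0.108, 740), (0.11, 1397), (0.112, 1332), (0.114, 1642), (0.116, 886), (0.118, 191), (0.12, 128), (0.122, 112), (0.124, 96), (0.126, 62), (0.128, 70), (0.13, 73), (0.132, 72), (0.134, 84), (0.136, 64), (0.138, 48), (0.14, 52), (0.142, 68), (0.144, 48), (0.146, 64), (0.148, 47), (0.15, 50), (0.152, 39), (0.154, 56), (0.156, 57)]
((615.4644775390625, -259.0391845703125), (284.53594970703125, 454.3834228515625), 87.09678649902344) [[381.0, -390.0], [835.0, -413.0], [850.0, -128.0], [396.0, -105.0]]
0.1133464155596231
[(327, 135, [0.845, -0.04, 0.137]), (326, 136, [0.841, -0.039, 0.136]), (325, 138, [0.831, -0.042, 0.135]), (324, 139, [0.825, -0.042, 0.136]), (325, 139, [0.828, -0.044, 0.135]), (355, 141, [0.848, -0.131, 0.158]), (283, 142, [0.739, 0.05, 0.137]), (320, 142, [0.806, -0.039, 0.136]), (356, 142, [0.85, -0.134, 0.155]), (357, 142, [0.847, -0.139, 0.159]), (285, 143, [0.739, 0.043, 0.136]), (320, 143, [0.802, -0.042, 0.136]), (355, 143, [0.85, -0.1
[... 1179 characters left out ...]
848, -0.319, 0.158]), (422, 231, [0.847, -0.318, 0.156]), (422, 232, [0.848, -0.318, 0.154]), (423, 232, [0.843, -0.328, 0.159]), (422, 233, [0.848, -0.318, 0.151]), (423, 233, [0.843, -0.328, 0.157]), (422, 234, [0.85, -0.316, 0.148]), (423, 234, [0.841, -0.332, 0.157]), (423, 235, [0.841, -0.332, 0.155]), (423, 236, [0.841, -0.334, 0.153]), (423, 237, [0.84, -0.335, 0.152]), (423, 238, [0.841, -0.334, 0.149]), (422, 239, [0.848, -0.322, 0.14]), (423, 239, [0.84, -0.336, 0.148]), (422, 240, [0.847, -0.324, 0.139]), (421, 241, [0.845, -0.323, 0.136]), (422, 241, [0.843, -0.33, 0.141]), (421, 242, [0.843, -0.327, 0.137]), (421, 243, [0.828, -0.349, 0.148]), (422, 243, [0.828, -0.353, 0.149])]
```

View pics/a.png

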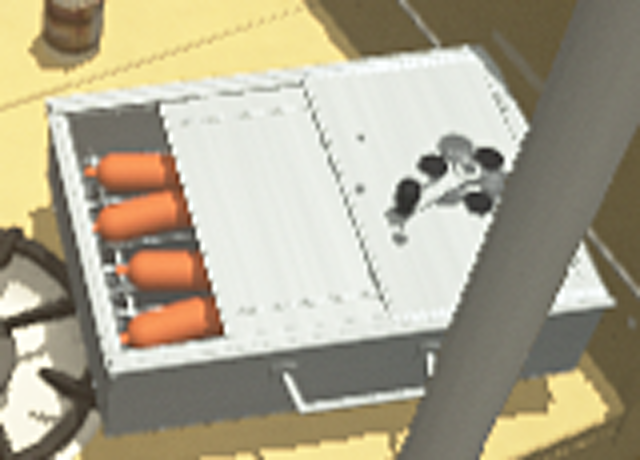

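View pics/b.png

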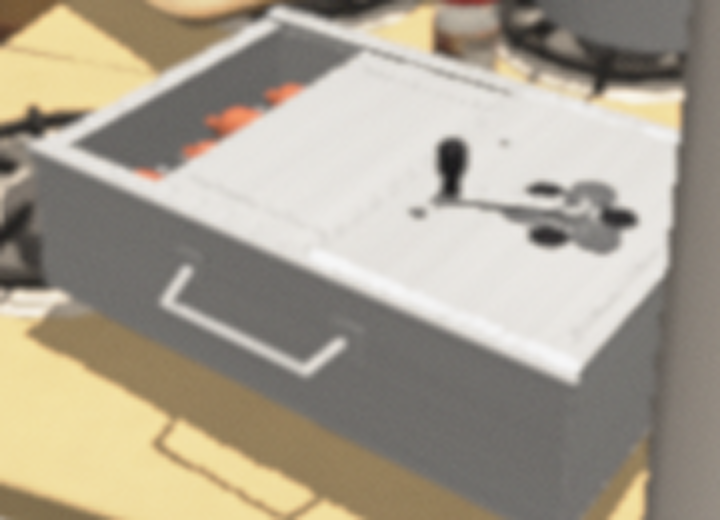

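The zoomed crops show the deck corners clearly. In the lever crop, the knob top is at a(412,185) and b(453,145), and the lever currently points towards the large dot side. Now I'll cast rays to the corners.

```bash
cat > fit.py <<'E'
from h import *
S=shot("scene");D=shot("side")
A=lambda x,y:(275+x/4-.4,190+y/4-.4); B=lambda x,y:(180+x/4-.4,215+y/4-.4)
P=lambda d,f,x,y,h: ray(d,*f(x,y),h)
for n,x,y,h in [("FL",50,105,.115),("FR",105,368,.115),("BL",470,45,.115),("BR",612,303,.115),("lidL",162,103,.111),("lidR",224,336,.111),("deckL",303,80,.115),("deckR",387,310,.115),("dot1",361,137,.115),("dot2",360,188,.115),("dot3",400,239,.115)]:
    print("scene",n,P(S,A,x,y,h).round(4))
for n,x,y,h in [("FL",275,12,.115),("FR",35,143,.115),("BR",575,378,.115),("lidL",362,55,.111),("lidR",165,180,.111),("dotA",505,143,.115),("dotC",418,212,.115)]:
    print("side",n,P(D,B,x,y,h).round(4))
def tri(a,b):
    Ps=[np.array(d["intrinsics"])@np.c_[d["R"],d["t"]] for d in (S,D)]
    X=cv2.triangulatePoints(Ps[0],Ps[1],np.array(a).reshape(2,1),np.array(b).reshape(2,1)); return (X[:3]/X[3]).ravel().round(4)
print("FL",tri(A(50,105),B(275,12)),"FR",tri(A(105,368),B(35,143)),"BR",tri(A(612,303),B(575,378)),"knob",tri(A(412,184),B(453,142)),"lidL",tri(A(162,103),B(362,55)),"lidR",tri(A(224,336),B(165,180)),"dots",tri(A(361,137),B(505,143)),tri(A(400,239),B(418,212)))
E
python3 fit.py
```

```text
scene FL [ 0.5278 -0.1159  0.115 ]
scene FR [ 0.3889 -0.2533  0.115 ]
scene BL [ 0.7397 -0.3119  0.115 ]
scene BR [ 0.6052 -0.4673  0.115 ]
scene lidL [ 0.5762 -0.1721  0.111 ]
scene lidR [ 0.4505 -0.2959  0.111 ]
scene deckL [ 0.6457 -0.2375  0.115 ]
scene deckR [ 0.5211 -0.3641  0.115 ]
scene dot1 [ 0.6264 -0.2907  0.115 ]
scene dot2 [ 0.5902 -0.3093  0.115 ]
scene dot3 [ 0.5708 -0.347   0.115 ]
side FL [ 0.5276 -0.1188  0.115 ]
side FR [ 0.3924 -0.2573  0.115 ]
side BR [ 0.6062 -0.4673  0.115 ]
side lidL [ 0.5714 -0.1755  0.111 ]
side lidR [ 0.4559 -0.2951  0.111 ]
side dotA [ 0.6247 -0.2904  0.115 ]
side dotC [ 0.5696 -0.3458  0.115 ]
FL [ 0.5283 -0.1155  0.1138] FR [ 0.3913 -0.252   0.1115] BR [ 0.6059 -0.4672  0.1146] knob [ 0.587  -0.3398  0.1472] lidL [ 0.5736 -0.173   0.1115] lidR [ 0.4538 -0.2947  0.109 ] dots [ 0.625  -0.291   0.1159] [ 0.5696 -0.3472  0.1162]
```

Emit:
step_arm([
  [[-1,-0.92,0],[0,0,0.41]],
  [[-1,-0.92,0],[0,0,0.41]],
  [[-1,-0.92,0],[0,0,0.41]],
  [[-1,-0.92,0],[0,0,0.41]],
  [[-1,-0.92,0],[0,0,0.41]],
  [[-1,-0.92,0],[0,0,0.41]],
  [[-1,-0.92,0],[0,0,0.41]],
  [[-1,-0.92,0],[0,0,0.41]],
  [[-1,-0.92,0],[0,0,0.41]],
  [[-1,-0.92,0],[0,0,0.41]],
], jaw=0, grip_force=20)

```text
time_s: 1.08
position: [0.3896, 0.1145, 0.2315]
tool_rot: [[-0.717, 0.697, 0.001], [0.697, 0.717, -0.0], [-0.001, 0.0, -1.0]]
ft_force: [0.2, 1.6, -0.3]
grip_width: -0.0001
gripper_force: 0.0
```

Emit:
step_arm([
  [[-1,-0.56,0],[0,0,0]],
  [[-1,-0.56,0],[0,0,0]],
  [[-1,-0.56,0],[0,0,0]],
  [[-1,-0.56,0],[0,0,0]],
  [[-1,-0.56,0],[0,0,0]],
  [[-1,-0.56,0],[0,0,0]],
  [[-1,-0.56,0],[0,0,0]],
  [[-1,-0.56,0],[0,0,0]],
  [[-1,-0.56,0],[0,0,0]],
  [[-1,-0.56,0],[0,0,0]],
])

```text
time_s: 1.92
position: [0.4878, -0.215, 0.2305]
tool_rot: [[-0.716, 0.698, -0.001], [0.698, 0.716, 0.0], [0.001, -0.0, -1.0]]
ft_force: [-0.4, 0.5, 0.6]
grip_width: 0.0001
gripper_force: 0.0
```

Emit:
step_arm([
  [[-0.23,0,0],[0,0,0]],
  [[-0.23,0,0],[0,0,0]],
  [[-0.23,0,0.2],[0,0,0]],
  [[-0.23,0,0.2],[0,0,0]],
])

```text
time_s: 2.25
position: [0.537, -0.2594, 0.1683]
tool_rot: [[-0.718, 0.696, -0.002], [0.696, 0.718, 0.002], [0.003, -0.0, -1.0]]
ft_force: [0.7, 0.2, -1.3]
grip_width: -0.0001
gripper_force: 0.0
```

```bash
python3 - <<'E'
from h import *
d=shot("wrist","w1.png"); w=world(d); s=env.observe(); print(s["position"],s["ft_force"])
np.save("w1.npy",w)
r=(w[...,2]>.10)&(w[...,2]<.13); print(np.histogram(w[r][:,2],bins=np.arange(.1,.13,.002)))
E
```

```text
[ 0.53542173 -0.25800519  0.16527846] [-1.27911838  1.41230662 -3.40154621]
(array([    0,     0,    43,   642,  1068, 26342,  4658,  7566,  1992,
           6,     0,     0,     0,     0]), array([0.1  , 0.102, 0.104, 0.106, 0.108, 0.11 , 0.112, 0.114, 0.116,
       0.118, 0.12 , 0.122, 0.124, 0.126, 0.128]))
```

View pics/w1.png

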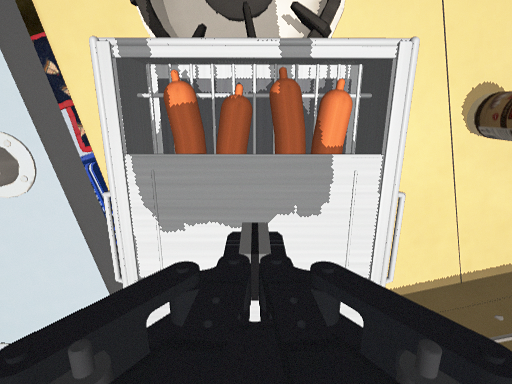

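The wrist picture shows the lid's front edge at row 155 (cols 125–383) and the front rim's outer edge at row 38 and inner edge at about row 58. The fingers are centred over the lid. Now descending.

```bash
python3 - <<'E'
from h import *
d=shot("wrist")
for p in [(255,155,.111),(255,38,.115),(255,58,.111),(92,38,.115),(418,38,.115)]: print(p,ray(d,*p).round(4))
E
```

```text
(255, 155, 0.111) [ 0.5089 -0.2317  0.111 ]
(255, 38, 0.115) [ 0.4569 -0.1814  0.115 ]
(255, 58, 0.111) [ 0.4645 -0.1887  0.111 ]
(92, 38, 0.115) [ 0.3876 -0.2529  0.115 ]
(418, 38, 0.115) [ 0.5261 -0.1099  0.115 ]
```

Emit:
step_arm([
  [[0,0,0.08],[0,0,0]],
  [[0,0,0.15],[0,0,0]],
  [[0,0,0.15],[0,0,0]],
  [[0,0,0.15],[0,0,0]],
])

```text
time_s: 2.68
position: [0.5373, -0.2597, 0.1277]
tool_rot: [[-0.719, 0.695, 0.0], [0.695, 0.719, -0.0], [-0.0, 0.0, -1.0]]
ft_force: [-0.9, -0.3, 0.2]
grip_width: 0.0003
gripper_force: 0.0
```

Emit:
step_arm([
  [[0,0,0.03],[0,0,0]],
  [[0,0,0.042],[0,0,0]],
  [[0,0,0.042],[0,0,0]],
])

```text
time_s: 2.93
position: [0.537, -0.2602, 0.1138]
tool_rot: [[-0.718, 0.696, 0.0], [0.696, 0.718, -0.0], [-0.0, 0.0, -1.0]]
ft_force: [-0.1, 0.7, 0.4]
grip_width: 0.0001
gripper_force: 0.0
```

Emit:
step_arm([
  [[0,0,0.005],[0,0,0]],
  [[0,0,0.005],[0,0,0]],
])

```text
time_s: 3.1
position: [0.5372, -0.2604, 0.1125]
tool_rot: [[-0.718, 0.696, 0.0], [0.696, 0.718, -0.0], [-0.0, 0.0, -1.0]]
ft_force: [0.8, -0.3, -0.5]
grip_width: -0.0005
gripper_force: 0.0
```

Emit:
step_arm([
  [[0,0,0.003],[0,0,0]],
  [[0,0,0.003],[0,0,0]],
])

```text
time_s: 3.27
position: [0.5372, -0.2605, 0.1116]
tool_rot: [[-0.718, 0.696, 0.001], [0.696, 0.718, -0.0], [-0.001, 0.0, -1.0]]
ft_force: [0.1, 0.5, 0.5]
grip_width: -0.0001
gripper_force: 0.3
```

Emit:
step_arm([
  [[0,0,0.002],[0,0,0]],
  [[0,0,0.002],[0,0,0]],
])

```text
time_s: 3.43
position: [0.5374, -0.2607, 0.1116]
tool_rot: [[-0.718, 0.696, 0.001], [0.696, 0.718, -0.001], [-0.002, 0.0, -1.0]]
ft_force: [-0.3, 0.3, 4.4]
grip_width: 0.0001
gripper_force: 2.6
```

Emit:
step_arm([
  [[0,0,0.002],[0,0,0]],
  [[0,0,0.002],[0,0,0]],
])

```text
time_s: 3.6
position: [0.5376, -0.2609, 0.1115]
tool_rot: [[-0.718, 0.696, 0.002], [0.696, 0.718, -0.002], [-0.003, 0.0, -1.0]]
ft_force: [-1.0, -0.5, 8.3]
grip_width: 0.0002
gripper_force: 4.2
```

Emit:
step_arm([
  [[0,0,0.002],[0,0,0]],
  [[0.01,0,0.002],[0,0,0]],
  [[0.03,0,0.002],[0,0,0]],
  [[0.05,0,0.002],[0,0,0]],
  [[0.07,0,0.002],[0,0,0]],
  [[0.08,0,0.002],[0,0,0]],
  [[0.08,0,0.002],[0,0,0]],
])

```text
time_s: 4.18
position: [0.5204, -0.2442, 0.1115]
tool_rot: [[-0.718, 0.696, 0.003], [0.696, 0.718, -0.003], [-0.004, 0.0, -1.0]]
ft_force: [-1.1, -0.5, 11.4]
grip_width: 0.0001
gripper_force: 5.9
```

```bash
python3 - <<'E'
from h import *
d=shot("wrist"); g=cv2.cvtColor(d["img"],cv2.COLOR_RGB2HSV)
s=env.observe(); print(s["position"],s["ft_force"])
m=cv2.inRange(g,(3,120,80),(18,255,255)); v,u=np.nonzero(m); 
for c in range(165,350,15):
    r=v[(u==c)&(v<260)]; print(c,r.min() if len(r) else None,r.max() if len(r) else None,end='; ')
cv2.imwrite("pics/w2.png",d["img"][...,::-1])
E
```

```text
[ 0.52049627 -0.24422686  0.11148965] [-0.96158339 -0.13599626 11.84808198]
165 112 168; 180 129 168; 195 None None; 210 163 168; 225 130 168; 240 119 168; 255 None None; 270 None None; 285 111 168; 300 109 168; 315 127 168; 330 None None; 345 128 168;
```

View pics/w2.png

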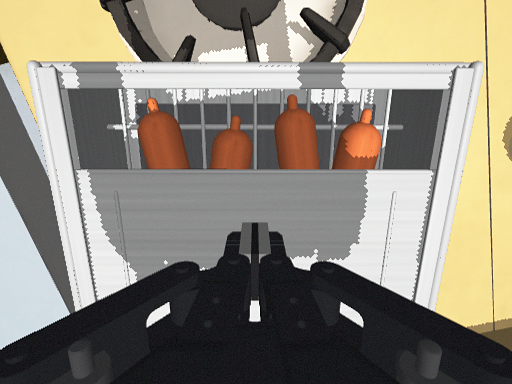

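The lid edge is now at row 169 and the rim's inner edge at row 88. Checking the remaining gap.

```bash
python3 - <<'E'
from h import *
d=shot("wrist"); a=ray(d,255,169.5,.111);b=ray(d,255,88,.111); print(a,b,np.linalg.norm(a-b))
E
```

```text
[ 0.49346948 -0.21742254  0.111     ] [ 0.46541668 -0.19025394  0.111     ] 0.039052431048581526
```

Emit:
step_arm([
  [[0.02,0,0],[0,0,0]],
  [[0.04,0,0],[0,0,0]],
  [[0.06,0,0],[0,0,0]],
  [[0.08,0,0],[0,0,0]],
  [[0.1,0,0],[0,0,0]],
  [[0.12,0,0],[0,0,0]],
  [[0.13,0,0],[0,0,0]],
  [[0.13,0,0],[0,0,0]],
])

```text
time_s: 4.95
position: [0.4926, -0.2171, 0.1115]
tool_rot: [[-0.718, 0.696, 0.004], [0.696, 0.718, -0.003], [-0.005, 0.0, -1.0]]
ft_force: [-1.5, 0.7, 12.8]
grip_width: -0.0001
gripper_force: 6.5
```

Emit:
step_arm([
  [[0.01,0,0],[0,0,0]],
  [[0.02,0,0],[0,0,0]],
  [[0.02,0,0],[0,0,0]],
])

```text
time_s: 5.2
position: [0.4893, -0.2139, 0.1115]
tool_rot: [[-0.718, 0.696, 0.006], [0.696, 0.718, -0.005], [-0.008, 0.001, -1.0]]
ft_force: [3.8, -3.5, 9.4]
grip_width: 0.0002
gripper_force: 4.7
```

```bash
python3 - <<'E'
from h import *
s=env.observe(); print(s["position"],s["ft_force"])
d=shot("wrist","w3.png"); g=cv2.cvtColor(d["img"],cv2.COLOR_RGB2GRAY)
print(g[90:180,250].tolist())
E
```

```text
[ 0.48926136 -0.21385894  0.1115121 ] [ 3.80761136 -3.46304344  9.44377808]
[50, 42, 48, 49, 49, 50, 52, 49, 50, 46, 44, 47, 46, 44, 45, 45, 43, 42, 46, 47, 40, 41, 47, 38, 37, 41, 36, 42, 39, 33, 30, 27, 18, 7, 8, 10, 42, 80, 89, 114, 152, 160, 160, 153, 152, 151, 151, 142, 137, 126, 125, 133, 101, 83, 86, 89, 85, 86, 82, 84, 85, 84, 86, 83, 78, 102, 120, 129, 134, 143, 155, 150, 140, 132, 127, 118, 133, 148, 142, 146, 150, 146, 143, 143, 142, 141, 140, 139, 118, 133]
```

View pics/w3.png

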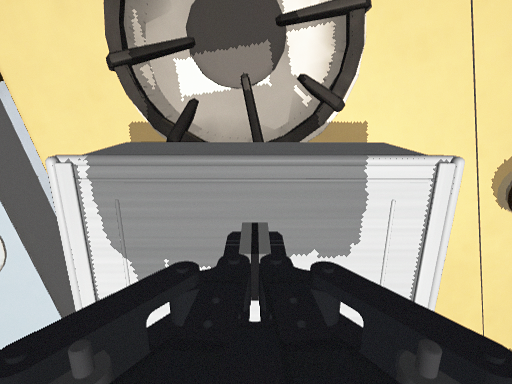

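Shut: the lid meets the rim at row ~165 with no gap, and the tool feels about 5 N from the stop. I'll lift off and go to the knob.

Emit:
step_arm([
  [[0,0,-0.03],[0,0,0]],
  [[0,0,-0.15],[0,0,0]],
  [[0,0,-0.28],[0,0,0]],
  [[0,0,-0.28],[0,0,0]],
])

```text
time_s: 5.58
position: [0.4895, -0.2136, 0.2006]
tool_rot: [[-0.718, 0.696, 0.009], [0.696, 0.718, -0.007], [-0.011, 0.002, -1.0]]
ft_force: [0.6, -0.5, -0.1]
grip_width: 0.0004
gripper_force: 0.0
```

```bash
python3 - <<'E'
from h import *
s=env.observe(); p=np.array(s["position"]); print(p,s["ft_force"])
print("tool delta to knob (frac)", np.array(s["tool_rot"]).T@(np.array([.587,-.3398,.19])-p)/.3)
E
```

```text
[ 0.48950609 -0.21364561  0.20059093] [ 0.63802015 -0.47876216 -0.13187937]
tool delta to knob (frac) [-0.52557722 -0.07592357  0.04116874]
```

Emit:
step_arm([
  [[-0.13,-0.02,0],[0,0.014,0]],
  [[-0.26,-0.04,0],[0,0.014,0]],
  [[-0.39,-0.06,0],[0,0.014,0]],
  [[-0.525,-0.076,0],[0,0.014,0]],
  [[-0.525,-0.076,0],[0,0.014,0]],
  [[-0.525,-0.076,0],[0,0.014,0]],
], jaw=60)

```text
time_s: 6.08
position: [0.585, -0.3394, 0.1919]
tool_rot: [[-0.717, 0.697, -0.009], [0.697, 0.717, 0.009], [0.013, -0.0, -1.0]]
ft_force: [-0.3, 0.1, 0.1]
grip_width: 0.06
gripper_force: 0.0
```

```bash
python3 - <<'E'
from h import *
s=env.observe(); p=np.array(s["position"]); print(p,np.array(s["tool_rot"]).round(3).tolist())
print("tool delta to knob (frac)", np.array(s["tool_rot"]).T@(np.array([.587,-.3398,.123])-p)/.3)
d=shot("side");a=d["img"][...,::-1][140:340,200:360];c=cv2.resize(a,(640,800),interpolation=cv2.INTER_CUBIC)
cv2.imwrite("pics/s2.png",cv2.resize(c,(480,600)))
E
```

```text
[ 0.58499512 -0.3393995   0.19190958] [[-0.717, 0.697, -0.009], [0.697, 0.717, 0.009], [0.013, -0.0, -1.0]]
tool delta to knob (frac) [-0.00873444  0.00371914  0.22960351]
```

View pics/s2.png

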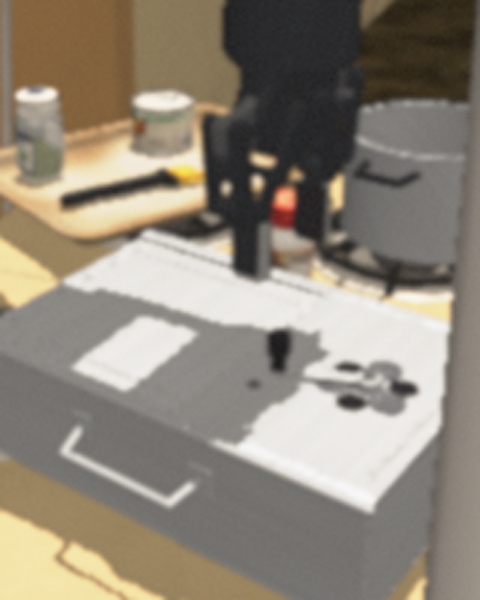

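Side view: the lid is shut, and the open fingers straddle the point above the knob (278,345). Descending around it.

Emit:
step_arm([
  [[-0.008,0.003,0.08],[0,-0.014,0]],
  [[-0.008,0.003,0.16],[0,-0.014,0]],
  [[-0.008,0.003,0.22],[0,-0.014,0]],
  [[-0.008,0.003,0.228],[0,-0.014,0]],
  [[-0.008,0.003,0.228],[0,-0.014,0]],
])

```text
time_s: 6.55
position: [0.5859, -0.3377, 0.1253]
tool_rot: [[-0.718, 0.696, -0.001], [0.696, 0.718, 0.001], [0.002, -0.0, -1.0]]
ft_force: [0.0, -0.5, -0.5]
grip_width: 0.0602
gripper_force: 0.0
```

Emit:
step_arm([
  [[0,0,0],[0,0,0]],
  [[0,0,0],[0,0,0]],
  [[0,0,0],[0,0,0]],
  [[0,0,0],[0,0,0]],
  [[0,0,0],[0,0,0]],
  [[0,0,0],[0,0,0]],
], jaw=6, grip_force=20)

```text
time_s: 7.05
position: [0.5867, -0.339, 0.1261]
tool_rot: [[-0.718, 0.696, 0.001], [0.696, 0.718, -0.001], [-0.001, 0.0, -1.0]]
ft_force: [-1.3, 1.8, 6.7]
grip_width: 0.0135
gripper_force: 20.7
```

Emit:
step_arm([
  [[0.006,0.018,0],[0,0,0]],
  [[0.011,0.037,0],[0,0,0]],
  [[0.013,0.055,0],[0,0,0]],
  [[0.014,0.073,0],[0,0,0]],
  [[0.014,0.073,0],[0,0,0]],
  [[0.014,0.073,0],[0,0,0]],
])

```text
time_s: 7.55
position: [0.5985, -0.3201, 0.1258]
tool_rot: [[-0.718, 0.696, -0.001], [0.696, 0.718, -0.0], [0.0, -0.001, -1.0]]
ft_force: [-3.9, 1.0, 5.3]
grip_width: 0.0139
gripper_force: 20.8
```

Emit:
step_arm([
  [[0,0,0],[0,0,0]],
  [[0,0,0],[0,0,0]],
  [[0,0,0],[0,0,0]],
  [[0,0,0],[0,0,0]],
], jaw=50)

```text
time_s: 7.88
position: [0.5988, -0.3202, 0.1249]
tool_rot: [[-0.718, 0.696, -0.0], [0.696, 0.718, 0.0], [0.0, 0.0, -1.0]]
ft_force: [-0.5, -0.5, -0.4]
grip_width: 0.0501
gripper_force: 0.0
```

Emit:
step_arm([
  [[0,0,-0.1],[0,0,0]],
  [[0,0,-0.22],[0,0,0]],
  [[0,0,-0.3],[0,0,0]],
  [[0.13,0,-0.4],[0,0,0]],
  [[0.26,0,-0.4],[0,0,0]],
  [[0.4,0,-0.4],[0,0,0]],
  [[0.5,0,-0.4],[0,0,0]],
  [[0.6,0,-0.4],[0,0,0]],
  [[0.6,0,-0.4],[0,0,0]],
])

```text
time_s: 8.63
position: [0.4664, -0.1913, 0.2458]
tool_rot: [[-0.719, 0.695, -0.001], [0.695, 0.719, 0.001], [0.001, 0.0, -1.0]]
ft_force: [0.6, -1.0, 0.7]
grip_width: 0.0501
gripper_force: 0.0
```

```bash
python3 - <<'E'
from h import *
a=shot("scene","s3.png")["img"][...,::-1][190:290,285:425];b=shot("side","d3.png")["img"][...,::-1][215:315,220:360]
o=np.vstack([cv2.resize(x,(420,300),interpolation=cv2.INTER_CUBIC) for x in(a,b)])
cv2.imwrite("pics/c3.png",o)
E
```

```text
(no output)
```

View pics/c3.png

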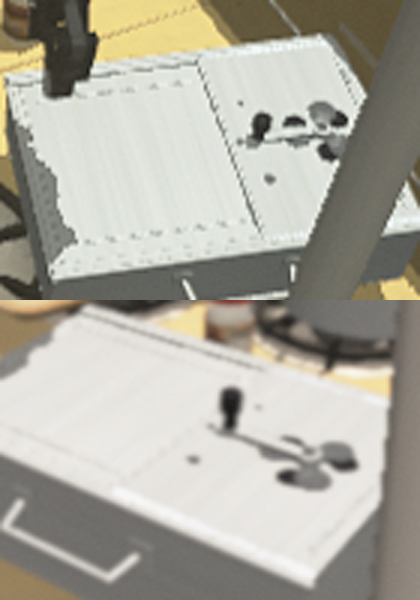

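The scene crop shows the lid shut and the lever tip at the middle dot (240,142). The knob top is at (262,118) there and at (232,91) in the side crop. I'll check its angle by triangulation.

```bash
python3 - <<'E'
from h import *
S=shot("scene");D=shot("side")
Ps=[np.array(d["intrinsics"])@np.c_[d["R"],d["t"]] for d in (S,D)]
def tri(a,b):
    a=np.array([285+a[0]/3-.33,190+a[1]/3-.33]);b=np.array([220+b[0]/3-.33,215+b[1]/3-.33])
    X=cv2.triangulatePoints(*Ps,a.reshape(2,1),b.reshape(2,1));return (X[:3]/X[3]).ravel()
k=tri((262,118),(232,91)); A=tri((240,103),(258,107)); C=tri((270,179),(193,160))
print(k,A,C)
v=(A-C)[:2]; v/=np.linalg.norm(v); u=np.array([v[1],-v[0]]); m=(A+C)[:2]/2; piv=m+u*.0578
for n,q in(("knob",k[:2]),("tcp at release",np.array([.5988,-.3202]))):
    r=q-piv; print(n,np.linalg.norm(r), "angle",.6+np.arctan2(-(r@v),-(r@u)))
E
```

```text
[ 0.59909046 -0.31917916  0.14492471] [ 0.62458821 -0.29083808  0.1156849 ] [ 0.56970622 -0.34738384  0.11575329]
knob 0.056373148468930184 angle 0.5768579342414245
tcp at release 0.055856722721887624 angle 0.5933823743658102
```

```bash
python3 -c "
from rig import *
print(close_job())"
```

```text
the job is handed in; nothing more can be done
None
```

The lid is drawn fully shut against the front rim and the vent lever is at the middle mark (measured 0.58–0.59 rad against 0.6), in that order; the arm never touched the tray or the spice jar, and the job is handed in.

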